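# Find the parts case that rattles and show it to the inspection camera

### The job

One of the three sealed grey parts cases on the rubber pad has something loose inside. Going from left to right, pick up each of the three, shake or rock it end to end to feel whether it rattles, and set it back level on its own spot on the pad; then take the one that rattles (if it is the last one you may simply keep hold of it) and hold it out level and still in front of the inspection camera's lens, its middle in line with the lens and about 13 cm from it, without touching the camera. Finish while still holding it there; the two quiet cases stay on their spots, and do not disturb the other things on the bench.

Things in the scene. Friction and masses are not known exactly. Their poses are not given: they have to be found in the camera images.
- case_pad: thin black rubber pad fixed on the bench, 150 x 290 x 4 mm (own x, y, z; top at 4 mm); the three cases stand on it side by side along its y, about 92 mm apart; origin at the centre of its underside, x away from the robot. Low ribs between the spots are drawn only
- case_1: left sealed parts case: plain grey plastic box with rounded edges, 104 x 54 x 42 mm (own x, y, z), cannot be opened, all three look alike; 0.22 to 0.31 kg with contents; origin at the centre of its underside, z up, long axis along own x (roughly away from the robot), small black latch on its -x end; stands on the pad, long axis along the pad's x
- case_2: middle sealed parts case, like the left one. Two of the three cases are packed tight; one, different from run to run, holds a loose 32 mm, 130 g steel ball instead. Shaken, or tipped 0.15 rad about own y, the ball rolls from end to end (64 mm along x, 14 mm along y), knocks, and shifts the balance point: the moment about y changes by about 0.08 N m between the ends
- case_3: right sealed parts case, like the left one (same size, origin and axes); the packed contents of quiet cases have about 1 mm of play and weigh 130 g like the ball, so weight tells nothing
- inspection_camera: small grey inspection camera on a column, fixed on the bench on the left; foot 85 mm square, head and column reach 227 mm high; origin on the bench below the front of the lens, its +x points from the lens back into the camera
- lens (a point): centre of the front of the lens, 180 mm above the bench; its own -x is the direction in which the lens looks (roughly toward the robot), y is sideways, z up. On the way from the pad: the open component case (lid 170 mm high) and, more than 0.57 m ahead of the robot, a duct nozzle and lamp head hanging 160 to 530 mm above the bench, so carry nearer to the robot; the vice in front of the camera is 110 mm high
- battery: bystander: 9 V block battery standing up, 18 x 27 x 48 mm, origin under its centre
- connector: bystander: beige round connector, 26 x 29 x 25 mm, origin under its centre
- flux_bottle: bystander: small bottle with a pointed cap, 32 mm across, 94 mm high, origin under its centre
- carton: bystander: small white carton, 72 x 60 x 28 mm, origin under its centre
Mind the look-alikes: they are no part of the job. What is shaped like the case_3 but blue is not meant.

How it is judged:
By the outcome, as a careful person would: the job done as asked, in the order asked, and still so for the second after the job is handed in, while the arm keeps its last pose, push and grip.
It also fails if it takes over 67 s, if anything falls off the work surface, if the arm or the gripper's body presses on something with over 40 N, if the wrist force passes 120 N, or if a joint passes its speed limit or range.

### The arm

A 7-joint arm with a two-finger parallel gripper is mounted at the origin on a cart in front of the work surface, level with it; the furniture and walls round the work are solid. World frame = base frame: x ahead of the robot, y to its left, z up, the work surface at z = 0. Lengths are in mm, angles in rad, forces in N, time in s.
With the tool pointing down it reaches from about 400 to 875 mm from the base axis. Payload 19.3 kg.
Tool frame: the origin (TCP) lies at the very end of the fingers, on their centre line; the grasp point (between the pads) lies 19 mm behind it (grip_point_offset is the z of the grasp point in the tool frame, in mm); z points along the fingers, y is the line along which they close (so a half turn about z gives the same grasp; the last joint's range is limited). The gripper opens to 85 mm and grips with 20 to 120 N. Pads are 22 mm wide; open, the fingers measure 114 mm over their backs; the gripper's body (76 mm by 85 mm) begins 54 mm behind the grasp point. The pads swing forward as they close: fully open they stand 13 mm farther back than shut.
Start: joints at [1.19, 0.521, -0.036, 1.599, 0.021, 1.021, -0.113], TCP at [191.11, -595.056, 231.291] pointing down, gripper open.
Joint ranges: [-2.91, 2.91], [-0.3, 2.13], [-1.5, 1.42], [0.17, 2.43], [-1.26, 4.41], [0.16, 1.93], [-2.52, 2.52]. Speed limits (rad/s): [1.89, 1.89, 2.39, 2.39, 3.01, 3.01, 3.01].

### API

Orientations are given as a 3x3 rotation matrix whose columns are the frame's x, y, z axes.
In Python, from workcell import movep, movel, goto_joints, open_gripper, clamp, wait, inverse_kinematics, read_state, camera, PlanningError, finish_job, grip_point_offset gives the robot as it stands. Calls block until the motion is done:
- movep(position, orientation): joint-space move of the TCP to a pose.
- movel(position, frame=None, max_speed=150, guard=None): straight line of the TCP; frame=None keeps the orientation; max_speed is the mean speed in mm/s. With guard (N) it stops when the force on the tool has changed by that much, and returns True; else False.
- goto_joints(angles): joint-space move.
- open_gripper() and clamp(): open the fingers fully, or close them until they stop; the grip force is fixed at half the most.
- wait(seconds).
- inverse_kinematics(position, orientation): joint angles nearest the present ones, or None.
- read_state(): the state.
- camera(name): name is "scene" or "top" or "wrist"; returns a dict with "image" (400x640x3 uint8, blue, green, red), "range_z" (400x640 float32, mm along the optical axis (not along the pixel's ray), 0 where there is no reading), "fx", "fy", "cx", "cy" (pixels), "cam_to_world" (4x4, takes a point from camera to world coordinates). Camera axes: x right, y up, looking along -z (the intrinsics and any distortion apply to the point x, -y, -z); pixel columns grow to the right and rows downward; lengths in mm; the calibration is good to about 2 mm. The wrist camera is an equidistant fisheye: a pixel r from the principal point sees the ray r / f radians off the axis. A picture is of the moment at which its call begins.
A pose or a line that the arm cannot do raises PlanningError and nothing moves.
- finish_job(): hands the job in; it is judged then, once.
The state is a dict: "time": time; "qpos": joint angles; "qvel": joint speeds; "joint_efforts": joint torques, N m; "eef_pos": TCP position; "tool_rot": TCP orientation; "ft_force": force on the tool from outside, world axes, zero at the start; "torque": the same for the moment, N m; "finger_gap": finger opening in mm; "gripper_force": force on a finger pad.
Only numpy, scipy, OpenCV 4.12 (cv2) and the standard library are available. Lean on these libraries where they do the work, as an engineer would, in place of code of your own. Each camera call takes 0.05 s, during which the arm holds its last target. There are 200 camera calls.

## Working session

There is one attempt and no reset: what is moved stays moved. The work goes in short steps, each a Python script; the robot and the scene stay as the last script left them, time stands still between calls to the robot, and variables do not carry over. Pictures are saved under pics/ and viewed, at most 10 in all, crops included, and the job is handed in when it is done.

```bash
mkdir -p pics && ls
python3 - <<'E'
from workcell import *
import cv2,numpy as np
for n in("scene","top"):
    c=camera(n); cv2.imwrite(f"pics/{n}0.png",c["image"]); np.savez(f"{n}0.npz",**c)
    print(n,c["fx"],c["cx"],c["cy"],[k for k in c],np.round(c["cam_to_world"],3).tolist())
s=read_state();print(s["time"],s["tool_rot"],s["finger_gap"],grip_point_offset)
E
```

```text
pics
scene 431.94285980097516 313.65300959728063 205.72238781529288 ['image', 'range_z', 'fx', 'fy', 'cx', 'cy', 'cam_to_world'] [[0.552, 0.427, -0.716, -740.265], [-0.833, 0.306, -0.46, -994.025], [0.023, 0.851, 0.525, 1090.746], [0.0, 0.0, 0.0, 1.0]]
top 446.6993535242148 318.69709988021765 200.26015219322434 ['image', 'range_z', 'fx', 'fy', 'cx', 'cy', 'cam_to_world'] [[-0.012, 0.989, -0.149, 288.238], [-1.0, -0.012, 0.003, -150.094], [0.001, 0.149, 0.989, 1836.625], [0.0, 0.0, 0.0, 1.0]]
0.1 [[ 9.52076832e-01  3.05858733e-01 -3.75543082e-04]
 [ 3.05858956e-01 -9.52076364e-01  9.47151515e-04]
 [-6.78511293e-05 -1.01662423e-03 -9.99999481e-01]] 85.53474420581759 -18.700000000000003
```

View pics/scene0.png

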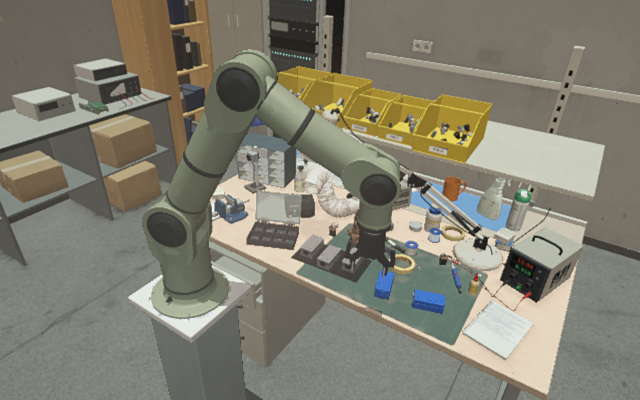

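View pics/top0.png

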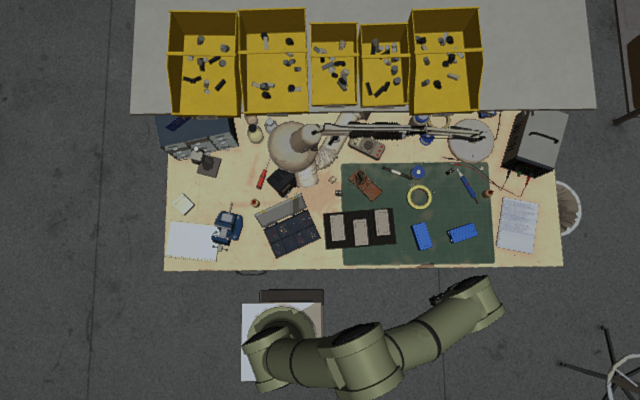

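```bash
cat > h.py <<'E'
import numpy as np,cv2
def pts(c):
    H,W=c["range_z"].shape;v,u=np.mgrid[0:H,0:W];z=c["range_z"]
    P=np.stack([(u-c["cx"])/c["fx"]*z,-(v-c["cy"])/c["fy"]*z,-z,np.ones_like(z)],-1)
    return (P@np.array(c["cam_to_world"]).T)[...,:3]
E
python3 - <<'E'
from h import *
c=np.load("top0.npz");P=pts(c);im=c["image"]
for n,(u,v) in dict(c1=(338,228),c2=(361,233),c3=(382,222),pad=(327,243),cam=(207,156),foot=(212,170),vice=(225,228),lid=(280,210),bench=(190,180)).items(): print(n,P[v,u].round(),im[v,u])
# cases: height 38..56 in pad area
X=P
m=((X[...,2]>30)&(X[...,2]<60)).astype(np.uint8);m[:,:325]=0;m[:,398:]=0;m[:200]=0;m[255:]=0
n,l,s,ce=cv2.connectedComponentsWithStats(m)
for i in range(1,n):
    if s[i,4]>50:
        q=X[l==i]; r=cv2.minAreaRect(q[:,:2].astype(np.float32)); print(s[i],ce[i].round(1),np.median(q,0).round(1),r)
hsv=im.max(-1)
m=((hsv<45)).astype(np.uint8);m[:,:318]=0;m[:,400:]=0;m[:204]=0;m[252:]=0
q=X[m>0];q=q[abs(q[:,2]-4)<8];print("pad",len(q),cv2.minAreaRect(q[:,:2].astype(np.float32)))
# inspection camera region
r=X[135:185,185:225].reshape(-1,3)
for a,b in((10,25),(40,140),(140,160),(160,180),(180,200),(200,215),(215,240)):
    k=r[(r[:,2]>a)&(r[:,2]<b)]; print(a,b,len(k),k.min(0).round() if len(k) else'',k.max(0).round() if len(k) else'')
k=im[100:280,150:440];cv2.imwrite("pics/topc.png",cv2.resize(k,None,fx=2.75,fy=2.75,interpolation=cv2.INTER_CUBIC))
s=np.load("scene0.npz")["image"][130:290,190:400];cv2.imwrite("pics/scenec.png",cv2.resize(s,None,fx=3.7,fy=3.7,interpolation=cv2.INTER_CUBIC))
E
```

```text
c1 [ 444. -231.   49.] [123 134 141]
c2 [ 423. -323.   49.] [120 132 138]
c3 [ 467. -409.   44.] [118 129 136]
pad [ 387. -187.   12.] [20 21 23]
cam [754. 308.  21.] [40 44 47]
foot [694. 286.  20.] [74 78 83]
vice [445. 210. 104.] [112 111 111]
lid [511.  -4. 115.] [ 99 104 104]
bench [656. 381.   4.] [136 169 173]
[374 209  16  28 357] [381.4 222.3] [ 466.  -405.9   46.9] ((465.65643310546875, -406.6700744628906), (108.30525970458984, 55.074485778808594), 3.5759027004241943)
[330 215  15  27 351] [336.8 227.8] [ 444.6 -227.1   47.1] ((446.357177734375, -226.7534942626953), (108.34430694580078, 53.470890045166016), 4.23846435546875)
[353 219  15  27 351] [360.  232.3] [ 426.7 -319.1   47.2] ((426.452392578125, -319.8468017578125), (103.5830078125, 53.94404602050781), 3.931647300720215)
pad 1162 ((446.08172607421875, -308.35498046875), (150.37794494628906, 311.17718505859375), 3.897294759750366)
10 25 343 [637. 239.  10.] [794. 402.  25.]
40 140 278 [721. 217.  41.] [801. 388. 140.]
140 160 72 [691. 210. 140.] [802. 363. 160.]
160 180 94 [683. 207. 160.] [794. 359. 180.]
180 200 159 [681. 204. 180.] [793. 351. 200.]
200 215 204 [685. 238. 200.] [791. 348. 214.]
215 240 17 [722. 293. 217.] [736. 306. 233.]
```

View pics/topc.png

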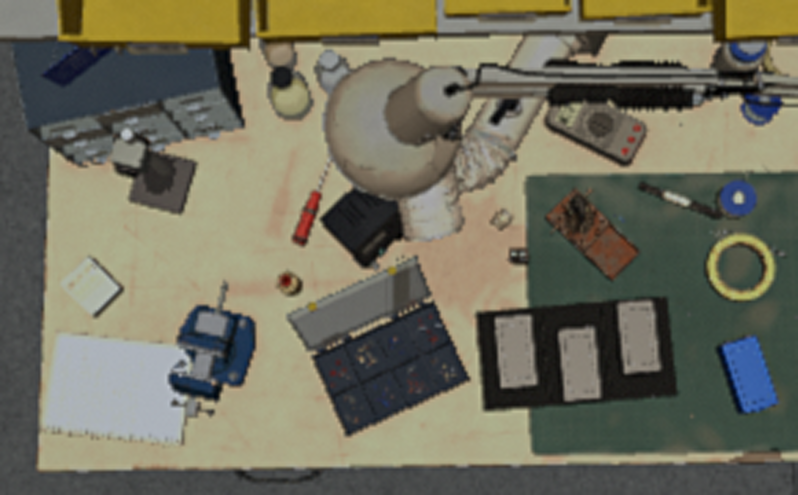

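View pics/scenec.png

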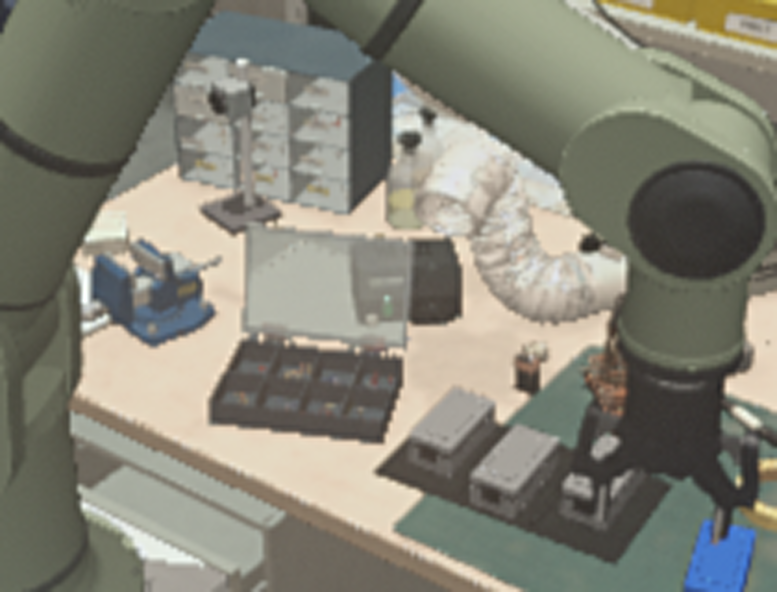

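Run:
```python
from h import *
c=np.load("top0.npz");P=pts(c);s=np.load("scene0.npz");S=pts(s)
print("top");
for v in range(144,180,2): print(v,[tuple(int(a) for a in P[v,u]) for u in range(190,222,3)])
print("scene")
for v in range(144,194,2): print(v,[tuple(int(a) for a in S[v,u])+(int(s["image"][v,u].mean()),) for u in range(243,268,3)])
```

```text
top
144 [(764, 337, 167), (766, 328, 159), (765, 316, 162), (763, 302, 169), (773, 300, 133), (776, 291, 124), (779, 282, 112), (779, 270, 111), (781, 260, 103), (785, 251, 91), (786, 240, 85)]
146 [(764, 346, 138), (765, 335, 134), (769, 327, 121), (772, 318, 109), (771, 305, 113), (774, 296, 102), (778, 288, 87), (777, 275, 89), (781, 267, 74), (782, 256, 70), (785, 246, 61)]
148 [(765, 355, 106), (768, 346, 96), (732, 298, 224), (757, 312, 133), (763, 306, 111), (770, 300, 86), (776, 293, 65), (779, 285, 51), (778, 271, 54), (782, 262, 40), (784, 252, 33)]
150 [(762, 359, 89), (733, 318, 192), (724, 298, 225), (728, 290, 212), (733, 284, 192), (766, 304, 69), (773, 298, 44), (776, 289, 31), (778, 279, 23), (783, 270, 4), (782, 257, 9)]
152 [(760, 367, 62), (723, 315, 203), (721, 302, 209), (721, 291, 209), (724, 282, 197), (770, 316, 22), (772, 305, 16), (776, 296, 2), (775, 283, 3), (775, 271, 2), (774, 257, 7)]
154 [(757, 372, 43), (716, 315, 201), (715, 303, 203), (714, 291, 207), (715, 281, 201), (763, 318, 16), (764, 306, 12), (768, 297, -3), (766, 283, 4), (768, 272, -3), (7
[... 6388 characters left out ...]
15, 124), (701, 308, 16, 85), (713, 298, 13, 85), (722, 286, 13, 118), (732, 274, 13, 124), (746, 267, 9, 138), (775, 270, -4, 211)]
188 [(687, 357, -5, 214), (676, 327, 9, 90), (680, 309, 13, 126), (684, 293, 17, 122), (698, 285, 13, 119), (699, 267, 19, 125), (710, 257, 17, 116), (730, 254, 9, 76), (745, 246, 4, 208)]
190 [(660, 333, 3, 210), (673, 324, 0, 206), (676, 307, 4, 92), (670, 281, 15, 127), (679, 269, 15, 124), (488, 82, 166, 159), (713, 260, 3, 120), (504, 62, 165, 153), (734, 238, 0, 216)]
192 [(645, 320, 3, 211), (668, 321, -7, 211), (669, 302, -1, 207), (660, 273, 11, 90), (677, 269, 5, 114), (489, 84, 155, 155), (502, 78, 151, 149), (503, 62, 156, 142), (509, 50, 157, 143)]
```

Run:
```python
from h import *
from workcell import *
c=np.load("top0.npz");P=pts(c);im=c["image"];s=np.load("scene0.npz");S=pts(s)
t=cv2.convertScaleAbs(im[138:184,180:226],alpha=1.5,beta=20);g=cv2.convertScaleAbs(s["image"][140:200,236:282],alpha=1.3,beta=15)
a=cv2.resize(t,(390,390),interpolation=cv2.INTER_CUBIC);b=cv2.resize(g,(390,int(60*390/46)),interpolation=cv2.INTER_CUBIC)
out=np.zeros((max(len(a),len(b)),790,3),np.uint8);out[:len(a),:390]=a;out[:len(b),400:]=b;cv2.imwrite("pics/insp.png",out)
# foot top at z~15: dark pixels 
for nm,PP,I,box in(("top",P,im,(140,185,185,228)),("scene",S,s["image"],(176,196,240,275))):
    r0,r1,c0,c1=box;q=PP[r0:r1,c0:c1].reshape(-1,3);k=I[r0:r1,c0:c1].mean(-1).ravel()
    m=(k<(100 if nm=="top" else 140))&(q[:,2]<28)&(q[:,2]>3)&(q[:,0]<770)&(q[:,1]<350)&(q[:,1]>240)
    print(nm,m.sum(),cv2.minAreaRect(q[m][:,:2].astype(np.float32)),q[m].mean(0))
    m=(q[:,2]>185)&(q[:,2]<215)&(q[:,0]<745)&(q[:,1]<335);
    if nm=="top":print("head",cv2.minAreaRect(q[m][:,:2].astype(np.float32)))
# reachability of plan poses
th=np.radians(4)
def R(yaw,tip=0):
    x=np.array([np.cos(yaw),np.sin(yaw),0]);y=np.array([np.sin(yaw),-np.cos(yaw),0]);B=np.stack([x,y,[0,0,-1]],1)
    return B@cv2.Rodrigues(np.array([0,tip,0.]))[0]
for p in((446,-227,12),(426,-320,12),(466,-407,12),(446,-320,300)):
    for tip in(0,.3,-.3):
        q=inverse_kinematics(p,R(th,tip));print(p,tip,None if q is None else np.round(q,2))
for yaw in np.radians([-40,-20,0,20,40]):
    q=inverse_kinematics((555,330,175),R(yaw));print(yaw,None if q is None else np.round(q,2))
```

```text
top 343 ((716.5833740234375, 300.56109619140625), (82.7451171875, 89.51232147216797), 72.84539031982422) [710.22973844 297.65471503  14.84235382]
head ((709.44970703125, 303.7904052734375), (47.37663269042969, 57.882049560546875), 89.96080017089844)
scene 140 ((719.3600463867188, 306.20794677734375), (105.64682006835938, 100.76541900634766), 77.595458984375) [706.74183786 294.98723015  14.50713307]
(446, -227, 12) 0 [ 0.4   0.69 -0.06  2.06  0.09  0.4  -1.24]
(446, -227, 12) 0.3 [ 1.35  1.11 -1.28  2.22  1.59  0.86 -2.39]
(446, -227, 12) -0.3 [ 0.3   0.79 -0.03  1.84  0.17  0.8  -1.36]
(426, -320, 12) 0 [ 0.55  0.72 -0.03  1.98  0.04  0.45 -1.  ]
(426, -320, 12) 0.3 [ 0.69  0.69 -0.04  2.15 -1.18  0.18  0.31]
(426, -320, 12) -0.3 [ 0.41  0.82  0.04  1.78  0.16  0.82 -1.18]
(466, -407, 12) 0 [ 0.64  0.8  -0.03  1.75  0.03  0.6  -0.91]
(466, -407, 12) 0.3 [ 0.9   0.77 -0.23  1.91 -0.21  0.27 -0.55]
(466, -407, 12) -0.3 [ 0.49  0.91  0.06  1.54  0.15  0.95 -1.06]
(446, -320, 300) 0 [ 0.57  0.33 -0.07  1.71  0.03  1.1  -1.01]
(446, -320, 300) 0.3 [ 0.8   0.23 -0.2   1.9  -0.2   0.79 -0.77]
(446, -320, 300) -0.3 [ 0.43  0.48 -0.    1.53  0.14  1.4  -1.12]
-0.6981317007977318 [-1.11  0.77  0.8   1.62 -0.62  1.03 -2.38]
-0.3490658503988659 [-1.    0.69  0.59  1.62 -0.45  0.97 -2.18]
0.0 [-0.74  0.62  0.17  1.6  -0.12  0.93 -2.1 ]
0.3490658503988659 [-0.15  0.72 -0.77  1.57  0.55  1.08 -2.28]
0.6981317007977318 [-0.13  0.73 -0.79  1.57  0.57  1.09 -1.94]
```

View pics/insp.png

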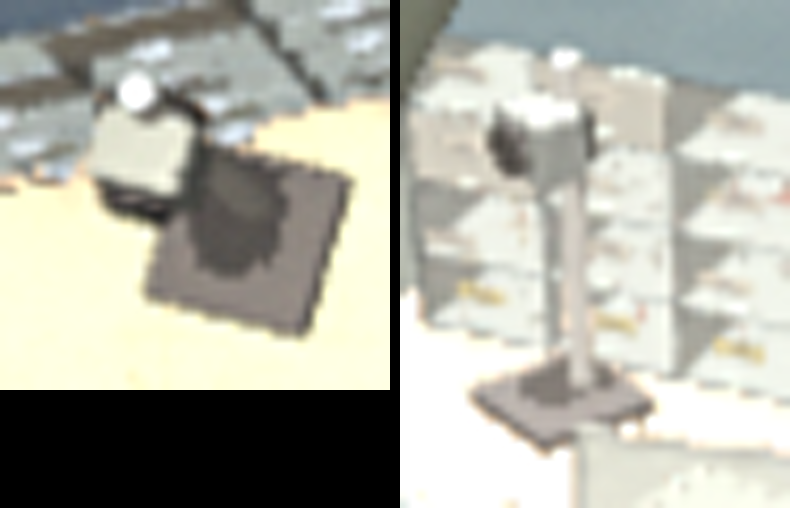

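```bash
cat >> h.py <<'E'
from workcell import *
TH=np.radians(3.9)
def R(yaw,tip=0):
    x=np.array([np.cos(yaw),np.sin(yaw),0]);y=np.array([np.sin(yaw),-np.cos(yaw),0]);B=np.stack([x,y,[0,0,-1]],1)
    return B@cv2.Rodrigues(np.array([0,tip,0.]))[0]
def ray(c,u,v,z):
    M=np.array(c["cam_to_world"]);d=M[:3,:3]@[(u-c["cx"])/c["fx"],-(v-c["cy"])/c["fy"],-1];o=M[:3,3];return o+d*(z-o[2])/d[2]
E
python3 - <<'E'
from h import *
c=np.load("top0.npz");s=np.load("scene0.npz")
for z in(175,180,185):print(z,ray(c,196,163,z).round(),ray(s,249.3,155.9,z).round())
for p in((446,-227),(426,-320),(466,-407)):
    for z in(110,150,200):
        for tip in(0,.25,-.25):
            q=inverse_kinematics((*p,z),R(TH,tip));print(p,z,tip,None if q is None else np.round(q,2))
print(read_state()["torque"],read_state()["ft_force"])
# fly above case 1 and look
movep((446,-227,170),R(TH));print(read_state()["time"],read_state()["eef_pos"])
w=camera("wrist");np.savez("w1.npz",**w);cv2.imwrite("pics/w1.png",w["image"]);print(w["fx"],w["cx"],w["cy"],np.round(w["cam_to_world"],3).tolist())
E
```

```text
175 [688. 311. 175.] [713. 325. 175.]
180 [686. 309. 180.] [705. 318. 180.]
185 [685. 308. 185.] [698. 311. 185.]
(446, -227) 110 0 [ 0.43  0.51 -0.1   2.02  0.09  0.61 -1.23]
(446, -227) 110 0.25 [ 0.57  0.45 -0.18  2.19 -0.14  0.29 -0.95]
(446, -227) 110 -0.25 [ 0.33  0.61 -0.05  1.85  0.14  0.92 -1.32]
(446, -227) 150 0 [ 0.44  0.44 -0.12  2.    0.08  0.71 -1.23]
(446, -227) 150 0.25 [ 0.59  0.37 -0.2   2.16 -0.11  0.39 -0.99]
(446, -227) 150 -0.25 [ 0.34  0.55 -0.06  1.82  0.14  1.01 -1.31]
(446, -227) 200 0 [ 0.46  0.37 -0.14  1.95  0.07  0.83 -1.22]
(446, -227) 200 0.25 [ 0.62  0.29 -0.23  2.12 -0.1   0.53 -1.01]
(446, -227) 200 -0.25 [ 0.35  0.49 -0.07  1.78  0.13  1.11 -1.3 ]
(426, -320) 110 0 [ 0.57  0.55 -0.05  1.94  0.04  0.65 -1.01]
(426, -320) 110 0.25 [ 0.78  0.5  -0.19  2.09 -0.19  0.37 -0.71]
(426, -320) 110 -0.25 [ 0.44  0.64  0.02  1.78  0.14  0.94 -1.14]
(426, -320) 150 0 [ 0.57  0.48 -0.05  1.92  0.04  0.74 -1.01]
(426, -320) 150 0.25 [ 0.77  0.43 -0.18  2.07 -0.18  0.47 -0.73]
(426, -320) 150 -0.25 [ 0.45  0.59  0.01  1.76  0.14  1.02 -1.13]
(426, -320) 200 0 [ 0
[... 354 characters left out ...]
.05 -1.03]
(466, -407) 150 0 [ 0.64  0.6  -0.03  1.69  0.02  0.85 -0.9 ]
(466, -407) 150 0.25 [ 0.82  0.54 -0.15  1.84 -0.17  0.59 -0.66]
(466, -407) 150 -0.25 [ 0.52  0.7   0.04  1.53  0.13  1.12 -1.02]
(466, -407) 200 0 [ 0.64  0.54 -0.03  1.65  0.02  0.95 -0.9 ]
(466, -407) 200 0.25 [ 0.82  0.48 -0.14  1.8  -0.17  0.7  -0.68]
(466, -407) 200 -0.25 [ 0.52  0.65  0.04  1.49  0.13  1.21 -1.01]
[ 0.02031765  0.03761884 -0.08143847] [-0.09698797  0.6132993   0.1547394 ]
1.7583 [ 445.85266942 -227.93491266  170.10773859]
309.70691628693146 317.37561126641106 191.80902826132484 [[0.066, 0.952, 0.298, 521.874], [-0.998, 0.063, 0.02, -223.399], [-0.0, -0.299, 0.954, 312.934], [0.0, 0.0, 0.0, 1.0]]
```

View pics/w1.png

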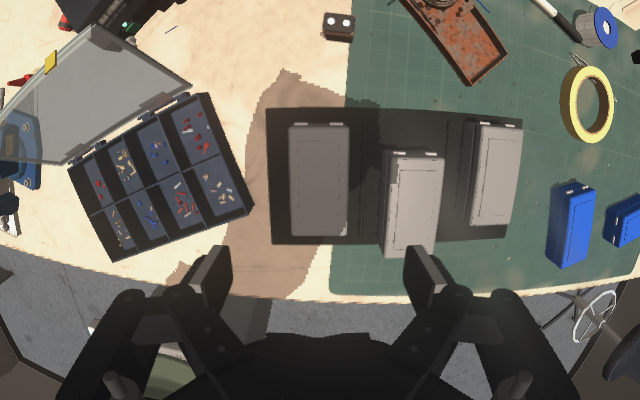

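Run:
```python
from h import *
c=np.load("w1.npz");H,W=c["range_z"].shape;v,u=np.mgrid[0:H,0:W]
x=(u-c["cx"])/c["fx"];y=(v-c["cy"])/c["fy"];r=np.hypot(x,y);k=np.tan(r)/np.maximum(r,1e-9);z=c["range_z"]
P=(np.stack([x*k*z,-y*k*z,-z,np.ones_like(z)],-1)@c["cam_to_world"].T)[...,:3]
for n,lo,hi in(("case",42,52),("lid",100,400)):
    m=((P[...,2]>lo)&(P[...,2]<hi)&(r<1.3)).astype(np.uint8);m[245 if n=="lid" else 270:]=0
    N,l,s,ce=cv2.connectedComponentsWithStats(m)
    for i in range(1,N):
        if s[i,4]>300:q=P[l==i];print(n,s[i],np.median(q,0).round(1),cv2.minAreaRect(q[:,:2].astype(np.float32)),q.max(0).round())
print(P[180,270],P[230,360])
```

```text
case [113   0  39  36 391] [601.6 -38.8  47.9] ((602.9463500976562, -39.57806396484375), (9.844365119934082, 47.00957107543945), 47.526092529296875) [618. -21.  52.]
case [594   7  25  42 696] [ 669.4 -563.5   44. ] ((670.3339233398438, -565.748779296875), (51.796791076660156, 54.21745681762695), 24.18563461303711) [ 697. -537.   47.]
case [322  13  34  23 625] [ 588.  -236.8   47.7] ((588.94775390625, -236.7439422607422), (27.32910919189453, 17.761016845703125), 87.00823974609375) [ 598. -223.   52.]
case [ 56  80 135  87 804] [500.9 -39.4  47.2] ((490.7079772949219, -16.625732421875), (6.395050048828125, 199.47442626953125), 24.727161407470703) [535.  74.  52.]
case [ 468  125   56  101 4243] [ 468.1 -405.4   46.6] ((465.479736328125, -409.11920166015625), (103.16619873046875, 54.99704360961914), 3.5166306495666504) [ 518. -379.   49.]
case [ 288  126   62  110 6450] [ 450.3 -229.1   46.8] ((446.1705322265625, -229.6962890625), (103.14993286132812, 54.407798767089844), 3.8396646976470947) [ 499. -200.   50.]
case [ 383  156   62  103 5029] [ 433.4 -318.7   46.7] ((425.8837890625, -322.0689392089844), (103.93297576904297, 54.63764953613281), 3.2445435523986816) [ 479. -292.   50.]
case [ 560  190   36   80 1771] [ 412.6 -565.5   44.7] ((407.505615234375, -569.4212036132812), (104.80760955810547, 54.74851608276367), 15.2421236038208) [ 463. -530.   47.]
case [618 209  22  39 532] [ 411.7 -708.3   44.7] ((412.1204833984375, -714.8944091796875), (53.92242431640625, 65.65436553955078), 19.341236114501953) [ 442. -678.   47.]
lid [   0   20  153  142 9459] [534.8 -43.  134. ] ((529.61474609375, -63.56324768066406), (70.59426879882812, 312.1643371582031), 9.970190048217773) [570.  85. 313.]
[ 434.89071884 -179.71194051    4.14589395] [ 385.99995075 -278.85439045    7.5519099 ]
```

```bash
cat >> h.py <<'E'
C={1:(446,-229),2:(426,-321.5),3:(466,-408.5)};YAW=np.radians(3.7);ZG=12
def feel(lab):
    wait(.45);a=[]
    for _ in range(4):
        s=read_state();a.append([s["torque"]@[-np.sin(YAW),np.cos(YAW),0],*s["ft_force"]]);wait(.03)
    print(lab,np.mean(a,0).round(3),"t",round(s["time"],2),flush=True);return np.mean(a,0)[0]
def pick(i):
    p=C[i];movel((*p,ZG),R(YAW),max_speed=150,guard=20);s=read_state();print("down",s["eef_pos"].round(1),s["time"])
    clamp();s=read_state();print("gap",s["finger_gap"],s["gripper_force"]);movel((*p,130),max_speed=200)
def rock(i):
    p=(*C[i],130);t=[]
    for tip in(.22,-.22,.22,-.22):
        movel(p,R(YAW,tip));t.append(feel(tip))
    movel(p,R(YAW));feel("level");print("DIFF",t[0]-t[1],t[2]-t[3])
def place(i):
    p=C[i];movel((*p,40),R(YAW),max_speed=200);hit=movel((*p,ZG+.5),max_speed=50,guard=12);wait(.2);s=read_state();print("placed",hit,s["eef_pos"].round(1),s["ft_force"].round(1))
    open_gripper();movel((*p,110),max_speed=200);s=read_state();print("t",s["time"],"qv",abs(s["qvel"]).max())
E
python3 - <<'E'
from h import *
pick(1);rock(1)
E
```

```text
down [ 446.4 -229.2   12.6] 3.0083
gap 53.141680724535846 62.15368777513504
0.22 [ 0.349  0.005 -0.046 -2.817] t 5.12
-0.22 [-0.355 -0.286 -0.016 -2.304] t 6.42
0.22 [ 0.383  0.056  0.023 -2.623] t 7.71
-0.22 [-0.383 -0.211  0.013 -2.487] t 9.02
level [ 0.005  0.043  0.102 -2.696] t 9.97
DIFF 0.7038987445763667 0.7657529071473617
```

```bash
sed -i 's/range(4)/range(15)/; s/wait(.03)/wait(.02)/; s/for tip in(.22,-.22,.22,-.22)/for tip in(.22,-.22)/; s/;print("DIFF".*/;print("DIFF",t[0]-t[1])/' h.py
python3 - <<'E'
from h import *
rock(1);place(1)
movel((*C[2],110),R(YAW),max_speed=200)
pick(2);rock(2)
E
```

```text
0.22 [ 0.346  0.035 -0.165 -2.81 ] t 11.12
-0.22 [-0.362  0.008  0.049 -2.547] t 12.54
level [-0.016  0.058  0.007 -2.783] t 13.62
DIFF 0.7077782817833105
placed True [ 445.7 -228.9   12.5] [ 1.2 -0.4  3.2]
t 16.0417 qv 0.026127089896195794
down [ 426.5 -321.5   12.6] 17.4667
gap 53.19853306807905 62.61057436466217
0.22 [ 0.354  0.141  0.027 -2.636] t 19.79
-0.22 [-0.357  0.162 -0.017 -2.642] t 21.31
level [-2.000e-03 -2.450e-01 -6.300e-02 -2.612e+00] t 22.38
DIFF 0.7102350653615809
```

Run:
```python
from h import *
place(2)
movel((*C[3],110),R(YAW),max_speed=200)
pick(3);rock(3)
w=camera("wrist");cv2.imwrite("pics/w3.png",w["image"])
for y in(-.27,0):
  print(inverse_kinematics((557,342,185),R(y)))
```

```text
placed True [ 425.8 -321.3   12.8] [ 1.1 -0.7  1.3]
t 24.7917 qv 0.023876123815527214
down [ 466.4 -408.7   12.8] 26.2167
gap 53.27589894449821 63.61503928899765
0.22 [ 0.308  0.131 -0.042 -2.8  ] t 28.47
-0.22 [-0.319  0.244 -0.221 -2.702] t 29.88
level [ 0.03   0.012  0.008 -2.759] t 30.95
DIFF 0.627375377096349
[-0.75193306  0.62249941  0.1721943   1.5703956  -0.12232354  0.95926852
 -2.38190075]
[-0.52235021  0.61882006 -0.18409315  1.55634658  0.12835713  0.97828823
 -2.31562416]
```

View pics/w3.png

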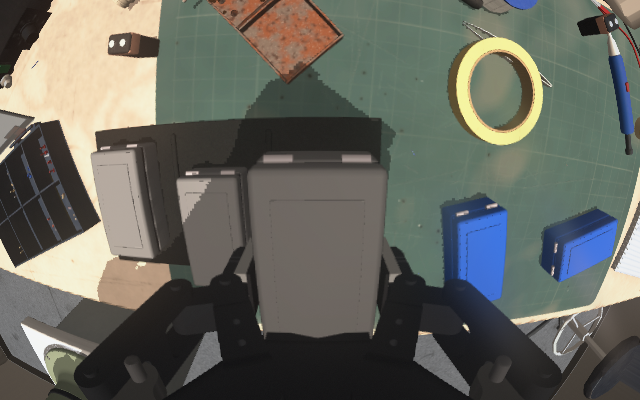

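Run:
```python
from h import *
movel((460,-400,262),R(YAW),max_speed=250)
movel((440,-80,262),R(0.),max_speed=280)
movel((450,260,262),R(-.27),max_speed=280)
s=read_state();print(s["time"],s["eef_pos"],s["finger_gap"],s["qpos"].round(2))
c=camera("wrist");np.savez("w4.npz",**c);cv2.imwrite("pics/w4.png",c["image"])
H,W=c["range_z"].shape;v,u=np.mgrid[0:H,0:W]
x=(u-c["cx"])/c["fx"];y=(v-c["cy"])/c["fy"];r=np.hypot(x,y);k=np.tan(r)/np.maximum(r,1e-9);z=c["range_z"]
P=(np.stack([x*k*z,-y*k*z,-z,np.ones_like(z)],-1)@c["cam_to_world"].T)[...,:3];np.save("P4.npy",P)
m=(P[...,0]>660)&(P[...,0]<750)&(P[...,1]>260)&(P[...,1]<350)&(P[...,2]>150)&(P[...,2]<230);m&=z>0
q=P[m];print(m.sum());
if m.sum():
    vv,uu=np.where(m);print(uu.min(),uu.max(),vv.min(),vv.max(),q.min(0),q.max(0),cv2.minAreaRect(q[:,:2].astype(np.float32)))
```

```text
36.0917 [450.08060117 259.71378776 262.01205862] 53.26692090660744 [-0.57  0.32 -0.09  1.84  0.03  0.99 -2.51]
0
```

View pics/w4.png

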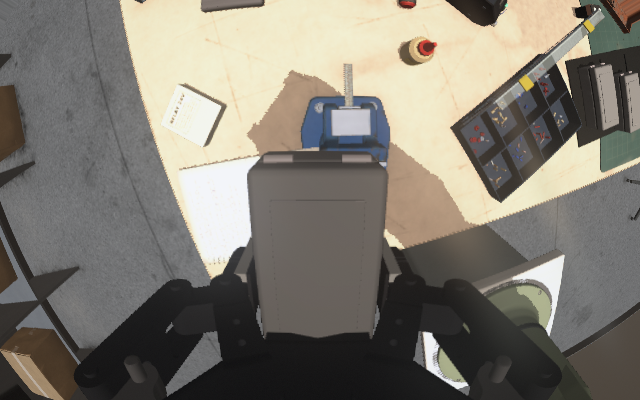

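Run:
```python
from h import *
for y in(-.27,-.15,0):
  for p in((491,361,200),(559,343,168)):
    q=inverse_kinematics(p,R(y));print(y,p,None if q is None else q.round(2))
movel((510,356,200),R(-.15),max_speed=150)
s=read_state();print(s["time"],s["eef_pos"],s["qpos"].round(2))
c=camera("wrist");np.savez("w5.npz",**c);cv2.imwrite("pics/w5.png",c["image"])
H,W=c["range_z"].shape;v,u=np.mgrid[0:H,0:W]
x=(u-c["cx"])/c["fx"];y=(v-c["cy"])/c["fy"];r=np.hypot(x,y);k=np.tan(r)/np.maximum(r,1e-9);z=c["range_z"]
P=(np.stack([x*k*z,-y*k*z,-z,np.ones_like(z)],-1)@c["cam_to_world"].T)[...,:3];np.save("P5.npy",P)
m=(P[...,0]>650)&(P[...,0]<760)&(P[...,1]>250)&(P[...,1]<350)&(P[...,2]>100)&(P[...,2]<240)&(z>0)
q=P[m];print(m.sum())
if m.sum():
    vv,uu=np.where(m);print(uu.min(),uu.max(),vv.min(),vv.max(),q.min(0),q.max(0),cv2.minAreaRect(q[:,:2].astype(np.float32)))
```

```text
-0.27 (491, 361, 200) [-0.87  0.54  0.21  1.68 -0.13  0.93 -2.46]
-0.27 (559, 343, 168) [-0.63  0.64 -0.02  1.57  0.01  0.93 -2.49]
-0.15 (491, 361, 200) [-0.68  0.53 -0.07  1.67  0.04  0.94 -2.49]
-0.15 (559, 343, 168) [-0.58  0.64 -0.1   1.57  0.07  0.94 -2.42]
0 (491, 361, 200) [-0.63  0.53 -0.15  1.67  0.09  0.95 -2.38]
0 (559, 343, 168) [-0.56  0.64 -0.12  1.57  0.09  0.94 -2.28]
37.15 [510.00202074 355.4484392  200.42900042] [-0.63  0.55 -0.11  1.64  0.07  0.96 -2.49]
0
```

View pics/w5.png

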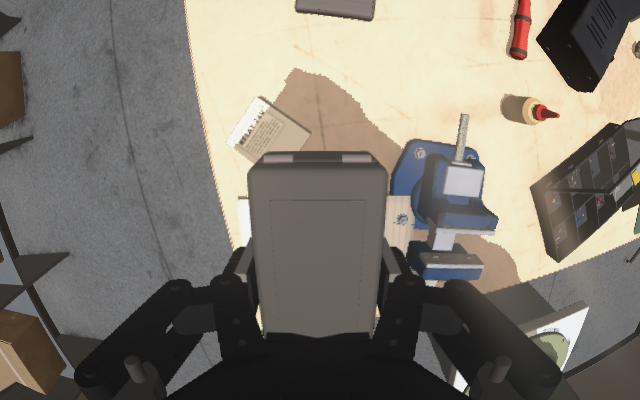

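Run:
```python
from h import *
P=np.load("P5.npy");c=np.load("w5.npz")
for u in(294,297,300,310,335,360,370,373,376):print(u,[(v,*P[v,u].round(0).astype(int),int(c["image"][v,u].mean())) for v in(2,6,10,14,18,22)])
```

```text
294 [(2, np.int64(698), np.int64(352), np.int64(-1), 208), (6, np.int64(690), np.int64(353), np.int64(11), 179), (10, np.int64(688), np.int64(353), np.int64(1), 223), (14, np.int64(684), np.int64(354), np.int64(0), 225), (18, np.int64(679), np.int64(355), np.int64(-1), 225), (22, np.int64(675), np.int64(356), np.int64(-2), 227)]
297 [(2, np.int64(693), np.int64(349), np.int64(15), 111), (6, np.int64(688), np.int64(349), np.int64(14), 120), (10, np.int64(685), np.int64(350), np.int64(11), 71), (14, np.int64(683), np.int64(351), np.int64(0), 224), (18, np.int64(678), np.int64(352), np.int64(1), 224), (22, np.int64(673), np.int64(352), np.int64(1), 225)]
300 [(2, np.int64(693), np.int64(346), np.int64(13), 127), (6, np.int64(687), np.int64(346), np.int64(15), 129), (10, np.int64(684), np.int64(347), np.int64(11), 73), (14, np.int64(683), np.int64(348), np.int64(-1), 226), (18, np.int64(678), np.int64(348), np.int64(0), 224), (22, np.int64(673), np.int64(349), np.int64(1), 225)]
310 [(2, np.int64(691), np.int64(335), np.int64(14), 125), (6, np.int64(686), np.int64(336), np.int64(14), 129
[... 1170 characters left out ...]
4(663), np.int64(273), np.int64(0), 228)]
373 [(2, np.int64(683), np.int64(269), np.int64(13), 92), (6, np.int64(678), np.int64(270), np.int64(14), 106), (10, np.int64(674), np.int64(270), np.int64(14), 102), (14, np.int64(669), np.int64(271), np.int64(13), 118), (18, np.int64(665), np.int64(271), np.int64(10), 187), (22, np.int64(663), np.int64(270), np.int64(1), 228)]
376 [(2, np.int64(686), np.int64(263), np.int64(0), 224), (6, np.int64(682), np.int64(263), np.int64(0), 224), (10, np.int64(677), np.int64(264), np.int64(1), 225), (14, np.int64(672), np.int64(265), np.int64(-1), 226), (18, np.int64(667), np.int64(266), np.int64(0), 221), (22, np.int64(662), np.int64(267), np.int64(1), 227)]
```

Run:
```python
from h import *
movel((558,341.6,168),R(-.12),max_speed=80);wait(1)
s=read_state();print(s["time"],s["eef_pos"].round(1),s["qpos"].round(2),abs(s["qvel"]).max(),s["finger_gap"],s["ft_force"].round(1),s["tool_rot"].round(3).tolist())
t=camera("top");c=camera("scene");im=np.hstack([cv2.resize(t["image"][100:270,160:420],(400,262)),cv2.resize(c["image"][120:290,200:460],(400,262))])
cv2.imwrite("pics/fin.png",im)
P=pts(t);print([P[v,u].round() for u,v in((338,228),(361,233),(382,222))])
for nm,x in(("top",t),):
    Q=pts(x);m=(abs(Q[...,2]-46)<8).astype(np.uint8);m[:,:325]=0;m[:,398:]=0;m[:200]=0;m[255:]=0
    n,l,st,_=cv2.connectedComponentsWithStats(m)
    for i in range(1,n):
        if st[i,4]>100:print(cv2.minAreaRect(Q[l==i][:,:2].astype(np.float32)))
```

```text
39.0917 [558.  341.6 168. ] [-0.57  0.64 -0.11  1.57  0.08  0.94 -2.4 ] 0.002198150515829602 53.237795740417425 [-0.2 -0.5 -2.2] [[0.993, -0.12, -0.0], [-0.12, -0.993, -0.0], [-0.0, 0.0, -1.0]]
[array([ 444., -231.,   50.]), array([ 423., -323.,   50.]), array([ 470., -414.,   13.])]
((445.4869689941406, -226.75234985351562), (107.30408477783203, 53.926475524902344), 4.386313438415527)
((424.688232421875, -319.2921142578125), (105.76704406738281, 54.3258056640625), 3.818354368209839)
```

View pics/fin.png

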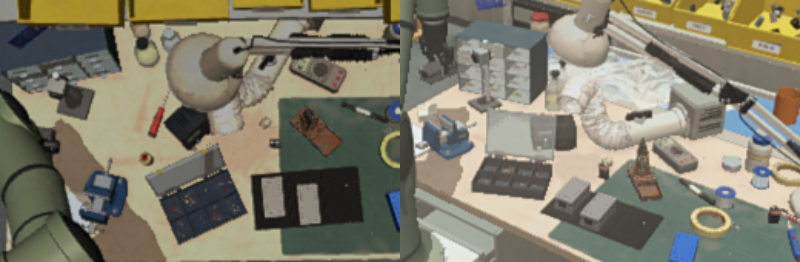

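Both quiet cases are back on their spots: the first is at about (272,197) and the second at about (308,203) in the left half of the picture. Case 3's spot is empty, and the arm is holding it still at the measured point in front of the lens. Nothing else has moved.

```bash
python3 -c "
from workcell import *
print(finish_job())"
```

```text
the job is handed in; nothing more can be done
None
```

Job handed in at about 39 s: the right-hand case (case_3) is the one that rattles, and it is held level and still with its middle about 13 cm from the lens by my measurements; cases 1 and 2 are back on their spots.

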